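# Reset the capping press to a shorter vial

### The arm

A 6-joint arm with a two-finger parallel gripper is mounted at the origin on a cart in front of the work surface, level with it; the furniture and walls round the work are solid. World frame = base frame: x ahead of the robot, y to its left, z up, the work surface at z = 0. Lengths are in mm, angles in rad, forces in N, time in s.
With the tool pointing down it reaches from about 300 to 775 mm from the base axis. Payload 14.6 kg.
Tool frame: the origin (TCP) lies at the very end of the fingers, on their centre line; the grasp point (between the pads) lies 19 mm behind it; z points along the fingers, y is the line along which they close (so a half turn about z gives the same grasp; the last joint's range is limited). The gripper opens to 94 mm and grips with 3 to 60 N. Pads are 16 mm wide; open, the fingers measure 119 mm over their backs; the gripper's body (75 mm by 177 mm) begins 78 mm behind the grasp point.
Start: joints at [-1.234, 0.3, 1.521, -0, 1.321, -0.067], TCP at [216.096, -505.759, 205.446] pointing down, gripper open.
Joint ranges: [-3.03, 3.03], [-0.79, 2.21], [0.23, 2.52], [-1.04, 4.18], [0, 3.07], [-2.55, 2.55]. Speed limits (rad/s): [2.22, 2.22, 2.57, 3.14, 3.14, 3.14].

### API

Orientations are given as [roll, pitch, yaw] about the fixed x, y, z axes, in that order (R = Rz(yaw) Ry(pitch) Rx(roll)).
In Python, from cell import manip, eyes, ticket gives the robot as it stands. The module is installed in compiled form; this text tells all that it offers.
- The arm moves only by the tool arm_command, never from a script. Its argument "plan" is a list of rows, each a list of 5 numbers: the opening, from -1 (shut) to 1 (fully open), then the shift along the tool's x, y, z in m, then the turn about the tool's z in rad. In form: [[jaw, dx, dy, dz, roll], ...]. A call has 1 to 20 rows; each row shifts and turns the commanded pose from where the row before left it, along the tool's axes as they then stand; what a row does not reach is not made up. A row lasts 1/8 s, in which the tool goes at most 62.5 mm and 10.7 degrees, less where a joint would pass 70% of its speed; a pose out of reach is approached as far as the arm can. A call is refused whole if a number of a shift passes 0.0625 or a number of a turn 0.188, either way. A call with a gripper value outside its range is refused whole. The fingers move at their own pace and stop on an object; "newtons" is the grip in N (left out, the last holds). Time passes only in rows, so rows that do not move let the fingers close. It gives the time, the measured TCP pose, the force, the opening and the grip force at its end, in the units of the state.
- manip.read_state(): the state, without advancing time (a new reading comes with each control period).
- eyes.camera(name): name is "scene" or "top" or "wrist"; returns a dict with "img" (400x640x3 uint8, blue, green, red), "z_map" (400x640 float32, mm along the optical axis (not along the pixel's ray), 0 where there is no reading), "fx", "fy", "cx", "cy" (pixels), "eye" and "orientation" of the camera in the world. Camera axes: x right, y down, z forward; pixel columns grow to the right and rows downward; lengths in mm; the calibration is good to about 2 mm. The wrist camera is an equidistant fisheye: a pixel r from the principal point sees the ray r / f radians off the axis. A picture is of the moment at which its call begins.
- ticket.sign_off(): hands the job in; it is judged then, once.
The state is a dict: "clock": time; "joints": joint angles; "qd": joint speeds; "effort": joint torques, N m; "eef_pos": TCP position; "eef_rot": TCP orientation; "wrist_force": force on the tool from outside, world axes, zero at the start; "moment": the same for the moment, N m; "finger_gap": finger opening in mm; "finger_force": force on a finger pad.
Only numpy, scipy, OpenCV 4.12 (cv2) and the standard library are available. Lean on these libraries where they do the work, as an engineer would, in place of code of your own. Each camera call takes 0.05 s, during which the arm holds its last target. There are 200 camera calls.

### The job

The bench capping press has to be reset for the shorter vial that now stands in it. Slacken the large hexagon lock nut on top of the press, wind the smaller hexagon head of the adjusting screw above it down (clockwise from above) until you feel its sprung plunger meet the cap of the vial, give it about a quarter turn more but do not crush the vial, and then tighten the lock nut firmly again, without straining its thread. Leave the vial standing in the press and the other things on the worktop where they are.

Things in the scene. Friction and masses are not known exactly. Their poses are not given: they have to be found in the camera images.
- press: Grey cast bench press, fixed to the worktop, 170 x 112 mm foot. Origin: at worktop level on the upright axis that nut, screw, bell and vial share; z up, +x towards its column. The head is a drum 68 mm wide with its flat top at z 156 mm; arm and column behind it are lower (153 mm). A ball-ended lever lies low at its -y side.
- lock_nut: Large steel hexagon nut on a washer on the head: 36 mm across flats, 42 over corners, 14 mm high. Origin: axis, underside; z up; two corners on its x axis, so flats face 30, 90, 150.. deg from x. Loosens anticlockwise from above, rising 0.95 mm per rad. Starts tight: 0.6 to 0.85 rad to slack, then 0.06 N m turns it. Tight again at a torque of 0.2 to 0.3 N m; over 0.5 may strip it.
- tab_washer: Steel washer with a bent tab between head and lock nut, 45 mm wide, 3 mm thick, its top at z 159.5 mm over the worktop; origin: axis, underside. It gives a little, so the nut's clamping force grows by some 20 to 30 N per rad of tightening after first contact (more than 12 N is tight; over 70 N strips the thread). The clamped washer brakes the screw.
- adjuster: Adjusting screw; its steel hexagon head, 24 mm across flats (28 over corners), 18 mm high, stands 9 to 14 mm above the lock nut. Origin: axis, underside of the head; z up; two corners on its x axis, flats face 30, 90, 150.. deg. Clockwise from above lowers it and the plunger 0.95 mm per rad. Turning it free takes 0.02 to 0.05 N m, plus about 0.014 N m per newton on the vial.
- bell: Steel bell under the head, 39 mm wide; the sprung plunger that the screw drives is hidden in it. Origin: axis, at its open lower rim, which overlaps the vial's cap by 2 to 4 mm. At the start the plunger is clear of the cap; contact can only be felt, 0.5 to 3.7 rad of screw later. The force on the cap then grows about 7 N per rad: a quarter turn gives some 10 N. Wanted 5 to 20 N; 30 N breaks it.
- vial: Brown glass vial with a cap, 32 mm wide, 62 mm high, standing in a 4 mm high ring on the round press table (about 34 mm over the worktop, 1 mm more or less), upright under the bell. Origin: centre of its underside, z up. It stays there.
- spare_vial_a: Bystander: white vial, 25 mm wide, 52 mm high, standing at the press's +y side; origin: underside. Leave it alone.
- spare_vial_b: Bystander: white vial, 25 mm wide, 50 mm high, standing at the press's +y side; origin: underside. Leave it alone.
- syringe: Bystander: capped syringe, 159 mm long, lying at the press's -y side; origin: centre, underside. Leave it alone.
- forceps: Bystander: steel forceps, 140 mm long, lying at the right front; origin: centre, underside. Leave it alone.
- suture_carton: Bystander: flat carton, 55 x 110 x 30 mm, to the left; origin: centre of its underside. Leave it alone.
- needle_carton: Bystander: carton, 60 x 105 x 45 mm, to the right; origin: centre of its underside. Leave it alone.
- amber_bottle: Bystander: brown bottle with a white cap, 46 mm wide, 93 mm high, behind on the right; origin: underside. Leave it alone.
- tape_roll: Bystander: roll of tape lying flat, 106 mm wide, 25 mm high, behind on the left; origin: underside. Leave it alone.
Things that resemble listed ones, but are neither listed nor needed, are in the scene too. What is shaped like the vial but red is not meant.

How it is judged (in metres and radians):
On the way, in this order (a step that is already met when the one before it is completed fails the run):
1. the lock nut is backed off its washer (contact force between lock_nut and tab_washer below 2 N), for 0.2 s.
2. with the nut slack, the screw brings the plunger to bear on the vial's cap (contact force between vial and bell between 5 and 20 N and contact force between lock_nut and tab_washer below 4 N), for 0.2 s.
3. the lock nut is tight on its washer again (contact force between lock_nut and tab_washer above 12 N), for 0.2 s.
At the end, for the whole second after the job is handed in: The lock nut clamps its washer with more than 12 N, the plunger bears on the vial's cap with 5 to 20 N, and the vial stands upright (within 0.06 rad) and within 5 mm of the press's axis (contact force between lock_nut and tab_washer above 12 N and contact force between vial and bell between 5 and 20 N and horizontal distance between vial and press below 0.005 m and angle between vial's own z axis and vertical below 0.06 rad); the robot touches nothing.
It fails at once if the plunger presses on the vial with more than 30 N (contact force between vial and bell above 30 N).
It fails at once if the lock nut is overtightened: more than 70 N on its washer (contact force between lock_nut and tab_washer above 70 N).
It fails at once if the screw is forced round while the nut still clamps it (contact force between lock_nut and tab_washer above 8 N and angular speed of adjuster above 0.5 rad/s).
It fails at once if a bystander is displaced by more than 3 cm (distance of any of spare_vial_a, spare_vial_b, syringe, forceps, suture_carton, needle_carton, amber_bottle, tape_roll from where it was at the start of the episode above 0.03 m).
It also fails if it takes over 72 s, if anything falls off the work surface, if the arm or the gripper's body presses on something with over 40 N, if the wrist force passes 120 N, or if a joint passes its speed limit or range.

## Working session

There is one attempt and no reset: what is moved stays moved. The work goes in short steps, Python scripts to look and compute and a tool call to move; the robot and the scene stay as the last step left them, time stands still between calls to the robot, and variables do not carry over. Pictures are saved under pics/ and viewed, at most 10 in all, crops included, and the job is handed in when it is done.

Besides the shell and the picture viewer there is one more tool, called by a JSON object that holds its "fn" and its "kwargs". arm_command: Moves the arm, as the interface text tells. Its arguments: {"type":"object","properties":{"plan":{"type":"array"},"newtons":{"type":"number"}},"required":["plan"]}

```bash
mkdir -p pics; cat > h.py <<'E'
import numpy as np,cv2
from cell import manip,eyes,ticket
from scipy.spatial.transform import Rotation as R
def cam(n):
    c=eyes.camera(n); return c
E
python3 - <<'E'
from h import *
for n in ("scene","top"):
    c=cam(n); cv2.imwrite(f"pics/{n}.png",c["img"]); print(n,c["fx"],c["fy"],c["cx"],c["cy"],c["eye"],c["orientation"])
    np.savez(f"{n}.npz",**c)
print(manip.read_state())
E
```

```text
scene 376.7597499764444 376.7597499764444 319.644162940414 198.04646303159203 [-10.37389034 476.79624496 742.02625043] [-2.24810141 -0.01643653 -2.24145774]
top 413.9307206206825 413.9307206206825 323.38593821706996 202.27066108821774 [ 411.88731812   -6.26211713 1217.41532212] [-3.00817644 -0.00424828 -1.5523309 ]
{'clock': 0.1, 'joints': array([-1.23361509e+00,  3.00417430e-01,  1.52151343e+00, -1.54005224e-06,
        1.32067980e+00, -6.65900149e-02]), 'qd': array([ 0.00040087, -0.00081779, -0.00146928, -0.00032476,  0.0007186 ,
       -0.00123056]), 'effort': array([ 4.68132130e-03, -5.32641757e+01, -3.53284514e+01,  7.10295467e-02,
        2.35006335e-02, -7.90301056e-05]), 'eef_pos': array([ 216.01525844, -505.55533581,  204.94438349]), 'eef_rot': array([-3.14057681e+00, -6.62503354e-05,  4.03771598e-01]), 'wrist_force': array([0.22890062, 1.02264823, 0.59262724]), 'moment': array([-0.04135796,  0.00954269,  0.04892852]), 'finger_force': 0.0, 'finger_gap': 93.68732664161594}
```

View pics/scene.png

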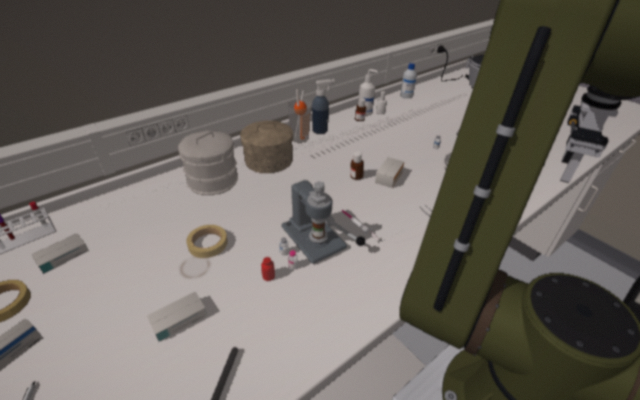

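View pics/top.png

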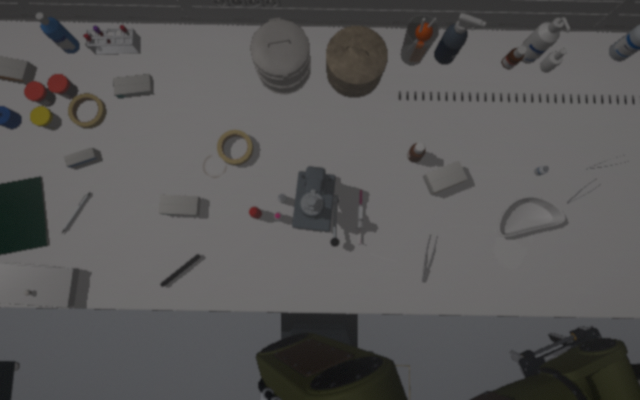

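The scene view shows the single press at about (318,220), with its vial below at (318,235). A red decoy vial stands at (267,268), and the spare vials at (284,245) and (292,258). In the top view the press head and nut are at about (313,203), and the red decoy is at (255,212). Nothing else resembles a press or nut, so I'm choosing the press and checking it in one close crop.

```bash
cat >> h.py <<'E'
def pts(c):
    z=c["z_map"]; v,u=np.mgrid[:z.shape[0],:z.shape[1]]
    p=np.stack([(u-c["cx"])/c["fx"]*z,(v-c["cy"])/c["fy"]*z,z],-1)
    return p@R.from_euler("xyz",c["orientation"]).as_matrix().T+c["eye"]
E
python3 - <<'E'
from h import *
out=[]
for n,(x,y) in {"scene":(318,220),"top":(313,203)}.items():
    c=dict(np.load(f"{n}.npz")); P=pts(c); S=P[y-60:y+60,x-60:x+60].reshape(-1,3)
    print(n,"table z",np.median(P[...,2][y-60:y+60,x-60:x+60]))
    for lo,hi in((140,158),(160,176),(180,205)):
        m=(S[:,2]>lo)&(S[:,2]<hi); q=S[m]
        if len(q): print(lo,hi,len(q),np.median(q,0),q.min(0),q.max(0))
    out.append(cv2.resize(c["img"][y-40:y+40,x-40:x+40],(400,400),interpolation=cv2.INTER_CUBIC))
cv2.imwrite("pics/crop.png",cv2.convertScaleAbs(np.hstack(out),alpha=1.8))
E
```

```text
scene table z 0.08114520494535782
140 158 579 [578.69366771  31.96572421 151.6938866 ] [516.04268987  -8.36509079 140.00799944] [650.91009587  58.47970719 157.98189789]
160 176 134 [542.92599116  30.33571809 170.95085755] [530.09791648   6.27568525 160.07587825] [584.32564287  42.14018371 175.63719297]
180 205 104 [544.9325929   28.91433351 200.01984047] [536.92754132  11.51147691 180.11740553] [561.22986383  37.34469192 204.94680032]
top table z 0.4745967366853847
140 158 721 [597.78331203  17.42486714 152.76423097] [518.34521955 -10.99539045 140.01254737] [652.02178076  55.08760831 157.99181566]
160 176 112 [546.52689729  20.59284169 171.13659563] [527.70363124   3.00962577 160.0048318 ] [585.36380429  51.73201556 175.78870656]
180 205 54 [549.4765415   22.70157482 203.10524624] [538.9876935   10.21398943 191.12020478] [563.58153033  35.06694881 204.87602053]
```

View pics/crop.png

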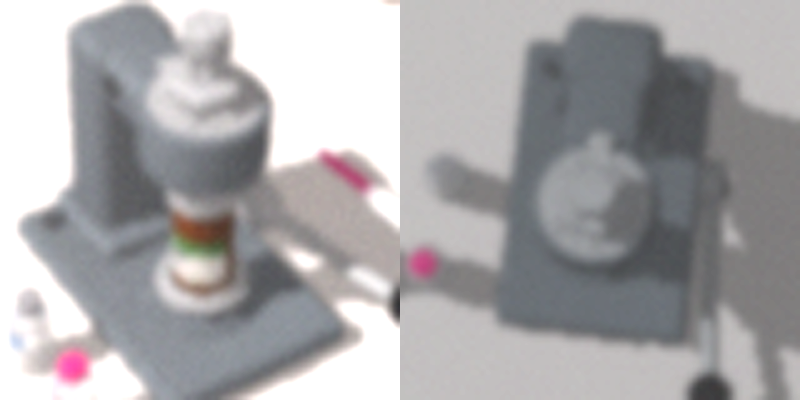

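The crop confirms the press: cast grey body, nut and smaller hex head on the axis, and the brown vial with the green band under the bell. The head top is near z 204 and the axis near (551,22). Next I move above it for a close look.

{"fn": "arm_command", "kwargs": {"plan": [[1,0,0,-0.04,0],[1,0.032,-0.022,-0.03,0],[1,0.034,-0.0235,-0.005,0],[1,0.034,-0.0235,0,0],[1,0.034,-0.0235,0,0],[1,0.034,-0.0235,0,0],[1,0.034,-0.0235,0,0],[1,0.034,-0.0235,0,0],[1,0.034,-0.0235,0,0],[1,0.034,-0.0235,0,0],[1,0.034,-0.0235,0,0],[1,0.034,-0.0235,0,0],[1,0.034,-0.0235,0,0],[1,0.034,-0.0235,0,0],[1,0.034,-0.0235,0,0],[1,0.034,-0.0235,0,0],[1,0.007,-0.005,0,0],[1,0,0,0,0],[1,0,0,0,0]], "newtons": 30}}

```text
clock: 2.48
eef_pos: [549.4, 23.0, 280.6]
eef_rot: [3.141, 0.0, 0.403]
wrist_force: [0.4, 0.6, -0.6]
finger_gap: 94.0
finger_force: 0.0
```

```bash
python3 - <<'E'
from h import *
c=cam("wrist"); np.savez("w1.npz",**c); s=manip.read_state()
print(c["fx"],c["cx"],c["cy"],c["eye"],c["orientation"],s)
cv2.imwrite("pics/w1.png",cv2.convertScaleAbs(c["img"],alpha=1.5))
E
```

```text
309.70691628693146 317.9033137508013 199.07792289474952 [616.56122979  50.41229452 460.09147479] [ 2.89279208e+00  4.93994275e-04 -1.16871028e+00] {'clock': 2.525, 'joints': array([-2.47470781e-02,  2.53943993e-01,  1.40584347e+00, -9.95975171e-05,
        1.48158275e+00,  1.14346603e+00]), 'qd': array([ 0.00083053,  0.00049127, -0.00363538, -0.00065375, -0.00092061,
        0.00368615]), 'effort': array([ 3.63667421e-01, -5.17838645e+01, -3.68756068e+01,  5.16069483e-02,
       -6.38958067e-02, -1.09185019e-02]), 'eef_pos': array([549.46040632,  22.98403842, 280.65140086]), 'eef_rot': array([ 3.14141018e+00, -1.61329318e-04,  4.02592094e-01]), 'wrist_force': array([-0.10658293, -0.16829769,  0.4598065 ]), 'moment': array([-0.02306886, -0.02186798, -0.01599085]), 'finger_force': 0.0, 'finger_gap': 94.19613115099622}
```

View pics/w1.png

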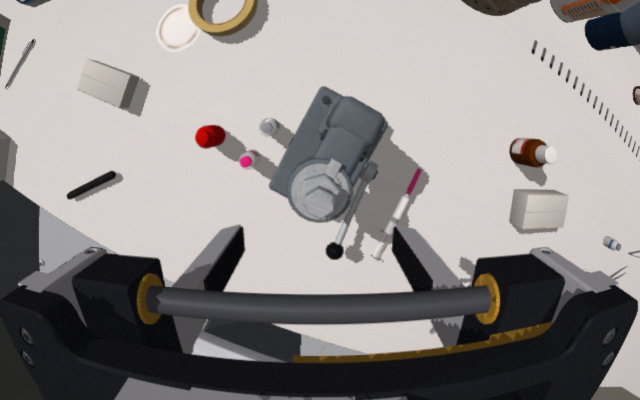

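The wrist view shows the press head with the nut and screw at about (320,187). The bright washer tab is near (333,168), the lever ball at (335,250) and the red decoy at (210,136). I'll project this onto the nut-top and head-top planes.

```bash
cat >> h.py <<'E'
def proj(c,P):
    q=(np.asarray(P,float)-c["eye"])@R.from_euler("xyz",c["orientation"]).as_matrix()
    r=np.hypot(q[...,0],q[...,1]); th=np.arctan2(r,q[...,2]); k=c["fx"]*th/np.maximum(r,1e-9)
    return np.stack([c["cx"]+q[...,0]*k,c["cy"]+q[...,1]*k],-1).astype(np.float32)
def rect(c,z,x0,y0,half=40,n=380):
    a=np.linspace(-half,half,n); X,Y=np.meshgrid(x0+a,y0-a)
    uv=proj(c,np.stack([X,Y,0*X+z],-1))
    return cv2.remap(c["img"],uv[...,0],uv[...,1],cv2.INTER_CUBIC)
def raw3(c):  # wrist depth points
    z=c["z_map"]; v,u=np.mgrid[:400,:640]; dx=(u-c["cx"])/c["fx"]; dy=(v-c["cy"])/c["fx"]; r=np.hypot(dx,dy)+1e-9
    t=np.tan(np.minimum(r,1.4))/r*z
    return np.stack([dx*t,dy*t,z],-1)@R.from_euler("xyz",c["orientation"]).as_matrix().T+c["eye"]
E
python3 - <<'E'
from h import *
c=dict(np.load("w1.npz"))
a=[cv2.convertScaleAbs(rect(c,z,550,22.5),alpha=1.4) for z in (173.5,204)]
for i in a:
    cv2.circle(i,(190,190),2,(0,0,255),-1)
cv2.imwrite("pics/w1r.png",np.hstack(a))
P=raw3(c)[140:240,260:380].reshape(-1,3)
for lo,hi in((153,158),(158,161.5),(169,177),(198,210)):
    q=P[(P[:,2]>lo)&(P[:,2]<hi)]; q=q[np.hypot(*(q[:,:2]-[550,22.5]).T)<40]
    if len(q): (cx,cy),r=cv2.minEnclosingCircle(q[:,:2].astype(np.float32)); print(lo,hi,len(q),np.median(q,0),cx,cy,r, cv2.minAreaRect(q[:,:2].astype(np.float32)))
E
```

```text
153 158 1423 [556.63946761  29.53935994 156.53910903] 554.9595336914062 22.539989471435547 35.18134307861328 ((554.1376953125, 22.772607803344727), (67.31608581542969, 65.20928192138672), 21.59699058532715)
158 161.5 606 [569.73451719  22.40495657 159.10338678] 557.3455810546875 22.030529022216797 32.42239761352539 ((554.3638305664062, 22.66870880126953), (58.18351745605469, 56.564109802246094), 37.208518981933594)
169 177 528 [562.52332098  27.47972667 172.97639744] 553.3865966796875 22.2402400970459 20.435470581054688 ((557.151611328125, 23.823020935058594), (32.208858489990234, 37.80909729003906), 19.50066566467285)
198 210 686 [554.20327526  22.63740375 205.13493828] 553.493896484375 22.474031448364258 13.831183433532715 ((553.7343139648438, 22.47822380065918), (27.174076080322266, 24.03498077392578), 27.675065994262695)
```

View pics/w1r.png

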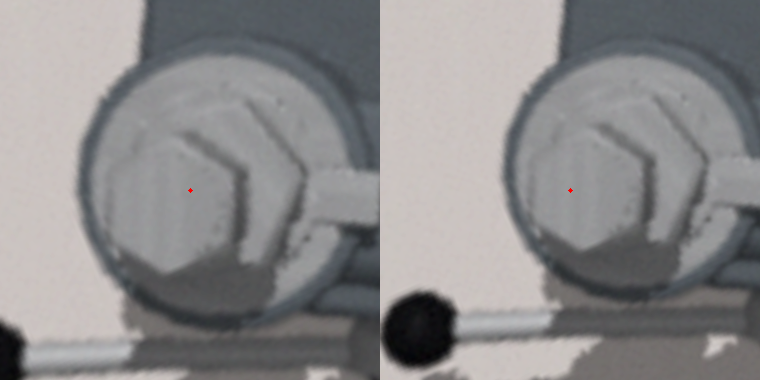

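The rectified view shows the screw's hex head with a flat facing nearly +x, the nut's corner at (305,172) left of the tab at (340,195), and the tab pointing along +x. Depth puts the axis at (553.5,22.5) and the head top at 205. Now the flat angles.

```bash
python3 - <<'E'
from h import *
c=dict(np.load("w1.npz"))
P=raw3(c)[140:240,260:380].reshape(-1,3)
for lo,hi,rm in((171,175,22.5),(202,208,16)):
    q=P[(P[:,2]>lo)&(P[:,2]<hi)][:,:2]-[553.5,22.5]; q=q[np.hypot(*q.T)<rm]
    print(lo,len(q),[(a,round(float(np.percentile(q@[np.cos(np.radians(a)),np.sin(np.radians(a))],99.3)),1)) for a in range(-180,180,6)])
q=P[(P[:,2]>161)&(P[:,2]<168)]-[553.5,22.5,0]; print("tab",len(q),q[np.hypot(q[:,0],q[:,1])>23].min(0) ,np.median(q,0),q.max(0))
E
```

```text
171 503 [(-180, 14.1), (-174, 13.0), (-168, 11.5), (-162, 10.8), (-156, 11.1), (-150, 12.1), (-144, 13.5), (-138, 14.8), (-132, 15.9), (-126, 16.8), (-120, 17.5), (-114, 18.1), (-108, 18.4), (-102, 18.6), (-96, 18.6), (-90, 18.4), (-84, 18.1), (-78, 18.0), (-72, 18.3), (-66, 18.5), (-60, 19.0), (-54, 19.2), (-48, 19.2), (-42, 19.1), (-36, 18.8), (-30, 18.3), (-24, 18.0), (-18, 18.2), (-12, 18.5), (-6, 19.0), (0, 19.3), (6, 19.4), (12, 19.4), (18, 19.4), (24, 19.0), (30, 18.3), (36, 17.7), (42, 17.4), (48, 17.9), (54, 18.3), (60, 18.7), (66, 18.9), (72, 18.8), (78, 18.5), (84, 18.2), (90, 17.8), (96, 17.3), (102, 17.4), (108, 17.9), (114, 18.4), (120, 18.8), (126, 19.0), (132, 19.2), (138, 19.0), (144, 18.6), (150, 18.2), (156, 17.8), (162, 17.2), (168, 16.3), (174, 15.2)]
202 661 [(-180, 11.8), (-174, 11.9), (-168, 11.9), (-162, 11.9), (-156, 11.9), (-150, 12.1), (-144, 12.2), (-138, 12.3), (-132, 12.2), (-126, 12.0), (-120, 12.1), (-114, 12.2), (-108, 12.3), (-102, 12.5), (-96, 12.5), (-90, 12.4), (-84, 12.4), (-78, 12.2), (-72, 12.1), (-66, 11.8), (-60, 11.8), (-54, 12.1), (-48, 12.4), (-42, 12.6), (-36, 12.6), (-30, 12.7), (-24, 12.6), (-18, 12.4), (-12, 12.1), (-6, 11.8), (0, 11.7), (6, 11.7), (12, 11.9), (18, 12.1), (24, 12.1), (30, 12.0), (36, 12.0), (42, 11.9), (48, 11.8), (54, 11.7), (60, 11.6), (66, 11.8), (72, 12.1), (78, 12.2), (84, 12.4), (90, 12.4), (96, 12.3), (102, 12.1), (108, 11.7), (114, 11.5), (120, 11.6), (126, 11.9), (132, 12.0), (138, 12.2), (144, 12.3), (150, 12.1), (156, 12.0), (162, 11.9), (168, 11.8), (174, 11.7)]
tab 47 [ 24.44264739  -8.56685093 161.14249657] [ 15.22066362   7.28725293 163.62627263] [ 24.65215093  21.09645917 167.98734153]
```

Flats: nut at about −21° mod 60, screw head at about −1° mod 60, tab at about 0°. I'll grip the nut along 39° (tool yaw 2.25), clear of the tab through the loosening turn.

{"fn": "arm_command", "kwargs": {"plan": [[1,0,0,0,-0.185],[1,0,0,0,-0.185],[1,0,0,0,-0.185],[1,0,0,0,-0.185],[1,0,0,0,-0.185],[1,0,0,0,-0.185],[1,0,0,0,-0.185],[1,0,0,0,-0.185],[1,0,0,0,-0.185],[1,0,0,0,-0.183],[1,-0.003,0.003,0.03,0],[1,0,0,0.03,0],[1,0,0,0.03,0],[1,0,0,0.02,0],[1,0,0,0,0]]}}

```text
clock: 4.4
eef_pos: [553.3, 22.8, 169.6]
eef_rot: [-3.14, -0.001, 2.251]
wrist_force: [0.6, -0.1, -0.4]
finger_gap: 94.3
finger_force: 0.0
```

```bash
python3 - <<'E'
from h import *
s=manip.read_state(); print(s["clock"],s["eef_pos"],s["eef_rot"],s["joints"],s["effort"],s["moment"])
c=cam("wrist"); np.savez("w2.npz",**c)
P=raw3(c).reshape(-1,3)
q=P[np.hypot(*(P[:,:2]-[553.5,22.5]).T)<45]
for lo,hi,rm in((154,157.5,40),(171,175,22.5),(202,208,16)):
    t=q[(q[:,2]>lo)&(q[:,2]<hi)][:,:2]-[553.5,22.5]; t=t[np.hypot(*t.T)<rm]
    if len(t)>20: print(lo,len(t),cv2.minEnclosingCircle(t.astype(np.float32)),[(a,round(float(np.percentile(t@[np.cos(np.radians(a)),np.sin(np.radians(a))],99.3)),1)) for a in range(-180,180,10)])
cv2.imwrite("pics/w2.png",cv2.convertScaleAbs(c["img"][60:400,140:500],alpha=1.5))
E
```

```text
4.4 [553.29735023  22.83942629 169.61517632] [-3.13995286e+00 -1.36228299e-03  2.25084349e+00] [-2.48732582e-02  3.40672759e-01  1.55298866e+00 -2.62802768e-05
  1.25006293e+00 -7.04913231e-01] [ 4.23320092e-02 -5.25984013e+01 -3.25228894e+01  4.37004422e-02
 -4.06182110e-01 -3.27307796e-03] [ 0.00257    -0.17036677  0.02886176]
154 2399 ((0.568069338798523, 0.11355232447385788), 34.585689544677734) [(-180, 32.7), (-170, 32.7), (-160, 32.6), (-150, 32.5), (-140, 32.5), (-130, 32.6), (-120, 32.6), (-110, 32.5), (-100, 32.6), (-90, 32.5), (-80, 31.7), (-70, 30.2), (-60, 27.9), (-50, 25.1), (-40, 22.5), (-30, 24.8), (-20, 27.8), (-10, 29.9), (0, 31.0), (10, 31.6), (20, 31.6), (30, 31.7), (40, 31.8), (50, 31.7), (60, 31.7), (70, 31.8), (80, 31.8), (90, 32.0), (100, 32.1), (110, 32.3), (120, 32.5), (130, 32.5), (140, 32.4), (150, 32.4), (160, 32.6), (170, 32.6)]
171 1286 ((-0.24762855470180511, -0.2709012031555176), 20.47917366027832) [(-180, 19.4), (-170, 19.7), (-160, 19.4), (-150, 18.6), (-140, 18.1), (-130, 18.5), (-120, 18.8), (-110, 18.3), (-100, 17.6), (-90, 16.3), (-80, 14.5), (-70, 12.5), (-60, 9.9), (-50, 9.5), (-40, 12.2), (-30, 14.5), (-20, 16.3), (-10, 17.6), (0, 18.2), (10, 18.4), (20, 18.0), (30, 17.6), (40, 17.0), (50, 17.7), (60, 18.4), (70, 18.7), (80, 18.7), (90, 18.1), (100, 17.5), (110, 18.3), (120, 19.1), (130, 19.4), (140, 19.3), (150, 18.6), (160, 18.0), (170, 18.6)]
202 1694 ((-0.5570774078369141, -0.7630188465118408), 14.000741004943848) [(-180, 12.3), (-170, 12.6), (-160, 12.8), (-150, 12.9), (-140, 12.8), (-130, 12.5), (-120, 12.3), (-110, 12.4), (-100, 12.6), (-90, 12.6), (-80, 12.2), (-70, 11.8), (-60, 11.6), (-50, 11.6), (-40, 11.9), (-30, 11.8), (-20, 11.7), (-10, 11.6), (0, 11.4), (10, 11.5), (20, 11.6), (30, 11.7), (40, 11.4), (50, 11.4), (60, 11.2), (70, 11.7), (80, 12.0), (90, 12.3), (100, 12.2), (110, 11.9), (120, 11.7), (130, 12.4), (140, 12.7), (150, 12.9), (160, 12.8), (170, 12.5)]
```

View pics/w2.png

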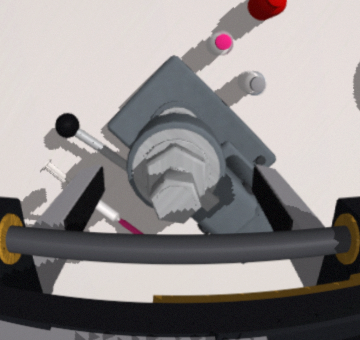

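The nut (crop about (178,165)) sits centred between the open fingers and its flat faces 40°. I lower and close.

{"fn": "arm_command", "kwargs": {"plan": [[1,0,-0.0005,0.008,0],[1,0,0,0,0],[-0.1,0,0,0,0],[-1,0,0,0,0],[-1,0,0,0,0],[-1,0,0,0,0],[-1,0,0,0,0],[-1,0,0,0,0]], "newtons": 12}}

```text
clock: 5.45
eef_pos: [553.0, 22.8, 162.3]
eef_rot: [-3.139, -0.0, 2.252]
wrist_force: [-19.9, -14.7, 7.6]
finger_gap: 37.6
finger_force: 12.0
```

```bash
cat > s.py <<'E'
from h import *
s=manip.read_state(); p=lambda a,n=3:np.round(a,n).tolist()
print(s["clock"],p(s["eef_pos"],2),p(s["eef_rot"]),"F",p(s["wrist_force"],1),"M",p(s["moment"]),"j6",p(s["joints"][5]),"eff",p(s["effort"][3:],4),"gap",p(s["finger_gap"],2),p(s["finger_force"],1))
E
python3 s.py
```

```text
5.45 [553.01, 22.76, 162.33] [-3.139, -0.0, 2.252] F [-19.9, -14.7, 7.6] M [-2.936, 3.752, 0.059] j6 -0.705 eff [3.6369, -4.7548, 0.0663] gap 37.61 12.0
```

{"fn": "arm_command", "kwargs": {"plan": [[-1,0,-0.0006,0,0],[-1,0,0,0,0],[-1,0,0,0,0]]}}

```text
clock: 5.82
eef_pos: [552.2, 22.0, 162.3]
eef_rot: [-3.138, -0.001, 2.252]
wrist_force: [-8.6, -5.7, 3.7]
finger_gap: 35.7
finger_force: 12.0
```

```bash
python3 s.py
```

```text
5.825 [552.15, 22.05, 162.31] [-3.138, -0.001, 2.252] F [-8.6, -5.7, 3.7] M [-1.13, 1.622, 0.078] j6 -0.706 eff [1.5315, -2.1616, 0.074] gap 35.68 12.0
```

{"fn": "arm_command", "kwargs": {"plan": [[-1,0,-0.0004,0,0],[-1,0,0,0,0],[-1,0,0,0,-0.03],[-1,0,0,0,-0.04],[-1,0,0,0,-0.05],[-1,0,0,0,-0.05]], "newtons": 25}}

```text
clock: 6.58
eef_pos: [552.2, 22.0, 162.4]
eef_rot: [-3.14, -0.001, 2.423]
wrist_force: [-6.4, -2.8, 3.4]
finger_gap: 35.7
finger_force: 24.9
```

```bash
python3 s.py
```

```text
6.575 [552.19, 22.04, 162.42] [-3.14, -0.001, 2.423] F [-6.4, -2.8, 3.4] M [-0.809, 1.051, -0.14] j6 -0.878 eff [0.9482, -1.5227, 0.6577] gap 35.74 24.9
```

{"fn": "arm_command", "kwargs": {"plan": [[-1,0,-0.0002,0,-0.05],[-1,0,0,-0.0001,-0.05],[-1,0,0,0,-0.05],[-1,0,0,-0.0001,-0.05],[-1,0,0,0,-0.05],[-1,0,0,-0.0001,-0.05],[-1,0,0,0,-0.05],[-1,0,0,0,0]]}}

```text
clock: 7.58
eef_pos: [552.3, 22.2, 162.7]
eef_rot: [-3.141, -0.001, 2.771]
wrist_force: [-4.5, -2.2, 2.2]
finger_gap: 35.9
finger_force: 25.0
```

```bash
python3 s.py
```

```text
7.575 [552.28, 22.18, 162.66] [-3.141, -0.001, 2.771] F [-4.5, -2.2, 2.2] M [-0.568, 0.901, 0.032] j6 -1.226 eff [0.7405, -1.2786, -0.4989] gap 35.92 25.0
```

{"fn": "arm_command", "kwargs": {"plan": [[-1,0,0,-0.0001,-0.05],[-1,0,0,0,-0.05],[-1,0,0,-0.0001,-0.05],[-1,0,0,0,-0.05],[-1,0,0,-0.0001,-0.05],[-1,0,0,0,-0.05],[-1,0,0,-0.0001,-0.05],[-1,0,0,0,-0.05],[-1,0,0,-0.0001,-0.05],[-1,0,0,0,-0.05],[-1,0,0,-0.0001,-0.05]]}}

```text
clock: 8.95
eef_pos: [552.3, 22.5, 163.2]
eef_rot: [3.141, -0.001, -2.961]
wrist_force: [-4.9, 0.3, 1.0]
finger_gap: 36.0
finger_force: 24.9
```

```bash
python3 s.py
```

```text
8.95 [552.32, 22.46, 163.19] [3.141, -0.001, -2.961] F [-4.9, 0.3, 1.0] M [-0.124, 0.695, -0.044] j6 -1.777 eff [0.1851, -1.0435, 0.7737] gap 35.96 24.9
```

The nut is slack: moving torque is about 0.04 N m after 1.07 rad. I add a little margin, release, and raise to the screw head.

{"fn": "arm_command", "kwargs": {"plan": [[-1,0,0,-0.0001,-0.06],[-1,0,0,-0.0001,-0.07],[-1,0,0,0,-0.07],[0.1,0,0,0,0],[0.2,0,0,0,0],[0.2,0,0,-0.027,0],[0.2,0,0,0,-0.13],[0.2,0,0,0,0]], "newtons": 12}}

```text
clock: 9.95
eef_pos: [552.8, 22.5, 190.7]
eef_rot: [-3.141, 0.0, -2.633]
wrist_force: [0.1, 0.1, 0.3]
finger_gap: 56.7
finger_force: 0.0
```

```bash
python3 s.py; python3 - <<'E'
from h import *
c=cam("wrist"); np.savez("w3.npz",**c)
P=raw3(c).reshape(-1,3); C=[552.6,22.2]
for lo,hi,rm in((171.5,177,22.5),(202,208,16)):
    t=P[(P[:,2]>lo)&(P[:,2]<hi)]; h=np.median(t[np.hypot(*(t[:,:2]-C).T)<rm],0); t=t[:,:2]-C; t=t[np.hypot(*t.T)<rm]
    print(lo,len(t),h,cv2.minEnclosingCircle(t.astype(np.float32)),[(a,round(float(np.percentile(t@[np.cos(np.radians(a)),np.sin(np.radians(a))],99.3)),1)) for a in range(-180,180,10)])
i=cv2.convertScaleAbs(rect(c,205,*C,half=30,n=400),alpha=1.5); cv2.circle(i,(200,200),2,(0,0,255),-1); cv2.imwrite("pics/w3.png",i)
E
```

```text
9.95 [552.83, 22.46, 190.68] [-3.141, 0.0, -2.633] F [0.1, 0.1, 0.3] M [0.131, -0.09, 0.012] j6 -2.105 eff [-0.0567, 0.0738, -1.3897] gap 56.73 0.0
171.5 1096 [544.22820695  14.96279981 174.03591753] ((0.12066010385751724, -0.3242873251438141), 20.52369499206543) [(-180, 17.9), (-170, 18.6), (-160, 19.1), (-150, 19.0), (-140, 18.4), (-130, 17.9), (-120, 18.6), (-110, 19.4), (-100, 19.7), (-90, 19.7), (-80, 19.1), (-70, 18.3), (-60, 18.8), (-50, 19.2), (-40, 19.4), (-30, 19.3), (-20, 18.8), (-10, 17.7), (0, 16.3), (10, 14.2), (20, 11.9), (30, 11.8), (40, 14.0), (50, 16.1), (60, 17.7), (70, 18.6), (80, 18.9), (90, 18.6), (100, 18.1), (110, 17.2), (120, 17.8), (130, 18.6), (140, 18.9), (150, 18.8), (160, 18.2), (170, 17.4)]
202 1367 [552.13827177  21.35664004 205.147901  ] ((0.6811673045158386, -0.5104455947875977), 13.75955581665039) [(-180, 11.4), (-170, 12.0), (-160, 12.4), (-150, 12.6), (-140, 12.6), (-130, 12.1), (-120, 12.1), (-110, 12.7), (-100, 13.1), (-90, 13.1), (-80, 12.8), (-70, 12.4), (-60, 12.1), (-50, 12.4), (-40, 12.8), (-30, 12.9), (-20, 12.7), (-10, 12.4), (0, 12.3), (10, 12.1), (20, 12.2), (30, 12.4), (40, 12.4), (50, 12.2), (60, 11.6), (70, 11.5), (80, 11.4), (90, 11.5), (100, 11.4), (110, 11.2), (120, 11.1), (130, 11.4), (140, 11.8), (150, 12.0), (160, 11.9), (170, 11.7)]
```

View pics/w3.png

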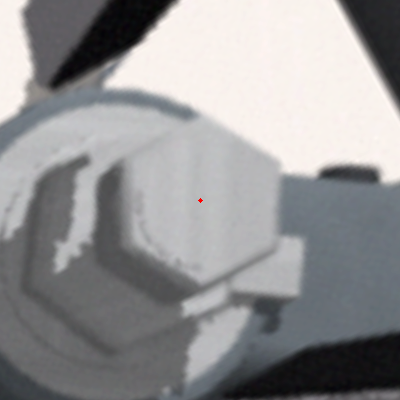

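The screw head in the rectified view has its right flat at x≈278, so flats at 0/60/120°, unchanged. I close on it at 119°.

{"fn": "arm_command", "kwargs": {"plan": [[0.0,0,-0.0004,0.0015,0],[-1,0,0,0,0],[-1,0,0,0,0],[-1,0,0,0,0],[-1,0,0,0,0]], "newtons": 8}}

```text
clock: 10.62
eef_pos: [552.5, 22.7, 189.0]
eef_rot: [3.14, -0.0, -2.631]
wrist_force: [-3.2, 4.9, 0.7]
finger_gap: 23.6
finger_force: 8.0
```

```bash
python3 s.py
```

```text
10.625 [552.54, 22.67, 189.0] [3.14, -0.0, -2.631] F [-3.2, 4.9, 0.7] M [0.832, 0.481, 0.019] j6 -2.107 eff [-1.0327, -0.8, -0.0288] gap 23.58 8.0
```

{"fn": "arm_command", "kwargs": {"plan": [[-1,0,0.0003,0,0],[-1,0,0,0.0001,0.06],[-1,0,0,0,0.08],[-1,0,0,0.0001,0.08],[-1,0,0,0.0001,0.08]], "newtons": 15}}

```text
clock: 11.25
eef_pos: [552.6, 22.5, 188.7]
eef_rot: [3.141, -0.0, -2.934]
wrist_force: [-1.9, 1.9, 0.8]
finger_gap: 23.8
finger_force: 15.0
```

```bash
python3 s.py
```

```text
11.25 [552.59, 22.51, 188.7] [3.141, -0.0, -2.934] F [-1.9, 1.9, 0.8] M [0.426, 0.299, -0.004] j6 -1.804 eff [-0.457, -0.5398, -1.3191] gap 23.81 15.0
```

{"fn": "arm_command", "kwargs": {"plan": [[-1,0,0,0.0001,0.08],[-1,0,0,0.0001,0.08]]}}

```text
clock: 11.5
eef_pos: [552.6, 22.4, 188.5]
eef_rot: [3.142, -0.0, -3.094]
wrist_force: [-3.1, 0.3, 1.2]
finger_gap: 23.9
finger_force: 15.0
```

```bash
python3 s.py
```

```text
11.5 [552.61, 22.37, 188.54] [3.142, -0.0, -3.094] F [-3.1, 0.3, 1.2] M [0.233, 0.316, 0.03] j6 -1.644 eff [-0.2376, -0.5575, -1.3181] gap 23.9 15.0
```

{"fn": "arm_command", "kwargs": {"plan": [[-1,0,0,0,0.08],[-1,0,0,0.0001,0.08]]}}

```text
clock: 11.75
eef_pos: [552.6, 22.2, 188.4]
eef_rot: [-3.141, -0.0, 3.029]
wrist_force: [-2.3, -0.2, 0.7]
finger_gap: 23.9
finger_force: 15.0
```

```bash
python3 s.py
```

```text
11.75 [552.62, 22.23, 188.4] [-3.141, -0.0, 3.029] F [-2.3, -0.2, 0.7] M [0.021, 0.321, -0.025] j6 -1.484 eff [-0.0177, -0.5285, -1.3166] gap 23.88 15.0
```

Joint‑6 effort at constant speed is very clean at −1.318, so I use it as the contact signal.

{"fn": "arm_command", "kwargs": {"plan": [[-1,0,0,0.0001,0.08],[-1,0,0,0,0.08],[-1,0,0,0.0001,0.08]]}}

```text
clock: 12.12
eef_pos: [552.6, 22.1, 188.2]
eef_rot: [-3.141, -0.0, 2.789]
wrist_force: [-2.7, -0.9, 1.8]
finger_gap: 23.7
finger_force: 15.0
```

```bash
python3 s.py
```

```text
12.125 [552.57, 22.07, 188.17] [-3.141, -0.0, 2.789] F [-2.7, -0.9, 1.8] M [-0.192, 0.374, -0.02] j6 -1.244 eff [0.3039, -0.6212, -1.3145] gap 23.66 15.0
```

{"fn": "arm_command", "kwargs": {"plan": [[-1,0,0,0.0001,0.08],[-1,0,0,0,0.08],[-1,0,0,0.0001,0.08]]}}

```text
clock: 12.5
eef_pos: [552.5, 21.9, 188.0]
eef_rot: [-3.14, -0.0, 2.549]
wrist_force: [-3.3, -2.4, 1.4]
finger_gap: 23.9
finger_force: 15.0
```

```bash
python3 s.py
```

```text
12.5 [552.51, 21.91, 187.96] [-3.14, -0.0, 2.549] F [-3.3, -2.4, 1.4] M [-0.429, 0.586, 0.013] j6 -1.004 eff [0.5962, -0.8129, -1.3126] gap 23.91 15.0
```

{"fn": "arm_command", "kwargs": {"plan": [[-1,0,0,0.0001,0.08],[-1,0,0,0,0.08],[-1,0,0,0.0001,0.08]]}}

```text
clock: 12.88
eef_pos: [552.4, 21.8, 187.7]
eef_rot: [-3.14, -0.0, 2.309]
wrist_force: [-4.9, -2.7, 1.0]
finger_gap: 23.7
finger_force: 15.0
```

```bash
python3 s.py
```

```text
12.875 [552.35, 21.78, 187.72] [-3.14, -0.0, 2.309] F [-4.9, -2.7, 1.0] M [-0.547, 0.741, 0.032] j6 -0.764 eff [0.842, -1.0932, -1.3049] gap 23.69 15.0
```

{"fn": "arm_command", "kwargs": {"plan": [[-1,0,0,0.0001,0.08],[-1,0,0,0.0001,0.08]]}}

```text
clock: 13.12
eef_pos: [552.3, 21.7, 187.6]
eef_rot: [-3.14, 0.0, 2.149]
wrist_force: [-5.6, -3.2, 1.4]
finger_gap: 23.8
finger_force: 15.0
```

```bash
python3 s.py
```

```text
13.125 [552.29, 21.71, 187.58] [-3.14, 0.0, 2.149] F [-5.6, -3.2, 1.4] M [-0.653, 0.987, 0.11] j6 -0.604 eff [0.9829, -1.3931, -1.2804] gap 23.79 15.0
```

{"fn": "arm_command", "kwargs": {"plan": [[-1,0,0,0,0.08],[-1,0,0,0.0001,0.08]]}}

```text
clock: 13.38
eef_pos: [552.2, 21.7, 187.4]
eef_rot: [-3.139, 0.0, 1.989]
wrist_force: [-6.6, -3.1, 2.2]
finger_gap: 23.5
finger_force: 15.0
```

```bash
python3 s.py
```

```text
13.375 [552.15, 21.65, 187.4] [-3.139, 0.0, 1.989] F [-6.6, -3.1, 2.2] M [-0.737, 1.088, 0.052] j6 -0.444 eff [1.0858, -1.6096, -1.2603] gap 23.51 15.0
```

{"fn": "arm_command", "kwargs": {"plan": [[-1,0,0,0.0001,0.08],[-1,0,0,0.0001,0.08]]}}

```text
clock: 13.62
eef_pos: [552.1, 21.6, 187.3]
eef_rot: [-3.139, 0.001, 1.829]
wrist_force: [-7.2, -4.2, 3.7]
finger_gap: 23.8
finger_force: 15.0
```

```bash
python3 s.py
```

```text
13.625 [552.07, 21.61, 187.27] [-3.139, 0.001, 1.829] F [-7.2, -4.2, 3.7] M [-0.766, 1.399, 0.124] j6 -0.284 eff [1.161, -1.9463, -1.2375] gap 23.81 15.0
```

Contact at j6 ≈ −0.81: effort departs from its baseline at 0.14 N m/rad. I turn on to about 1.3 rad after contact (j6 ≈ 0.5).

{"fn": "arm_command", "kwargs": {"plan": [[-1,0,-0.0002,0.0001,0.08],[-1,0,0,0,0.08],[-1,0,0,0.0001,0.08],[-1,0,0,0.0001,0.08],[-1,0,0,0.0001,0.08]]}}

```text
clock: 14.25
eef_pos: [551.8, 21.6, 186.9]
eef_rot: [-3.139, 0.002, 1.429]
wrist_force: [-8.2, -3.5, 3.1]
finger_gap: 23.7
finger_force: 15.0
```

```bash
python3 s.py
```

```text
14.25 [551.77, 21.59, 186.91] [-3.139, 0.002, 1.429] F [-8.2, -3.5, 3.1] M [-0.731, 1.655, 0.161] j6 0.116 eff [1.0987, -2.3088, -1.1767] gap 23.72 15.0
```

{"fn": "arm_command", "kwargs": {"plan": [[-1,0,0,0.0001,0.08],[-1,0,0,0,0.08],[-1,0,0,0.0001,0.08],[-1,0,0,0.0001,0.08]]}}

```text
clock: 14.75
eef_pos: [551.5, 21.7, 186.6]
eef_rot: [-3.139, 0.002, 1.109]
wrist_force: [-11.3, -3.6, 5.1]
finger_gap: 24.0
finger_force: 15.0
```

```bash
python3 s.py
```

```text
14.75 [551.52, 21.68, 186.6] [-3.139, 0.002, 1.109] F [-11.3, -3.6, 5.1] M [-0.622, 2.062, 0.179] j6 0.436 eff [0.9711, -2.8434, -1.1229] gap 23.99 15.0
```

Torque is about 0.15–0.19 N m over free running and 1.25 rad past contact, so roughly 9–13 N. I stop, release, and turn back to the nut's angle.

{"fn": "arm_command", "kwargs": {"plan": [[-1,0,0,0,0],[-1,0,0,0,0],[0.2,0,0,0,0],[0.2,0,0,0,0],[0.2,0,0,0,-0.183],[0.2,0,0,0,-0.183],[0.2,0,0,0,-0.183],[0.2,0,0,0,-0.183],[0.2,0,0,0,-0.183],[0.2,0,0,0,-0.183],[0.2,0,0,0,-0.183],[0.2,0,0,0,-0.183],[0.2,0,0,0,-0.183],[0.2,0,0,0,-0.183],[0.2,0,0,0,-0.183],[0.2,0,0,0,-0.183],[0.2,0,0,0,-0.183],[0.2,0,0,0,0]]}}

```text
clock: 17.0
eef_pos: [552.7, 22.3, 186.6]
eef_rot: [-3.141, 0.0, -2.794]
wrist_force: [0.4, -0.5, 0.0]
finger_gap: 56.6
finger_force: 0.0
```

```bash
python3 s.py; python3 - <<'E'
from h import *
c=cam("wrist"); np.savez("w4.npz",**c)
P=raw3(c).reshape(-1,3); C=[552.3,22.1]
for lo,hi,rm in((171.5,177,22.5),(197,208,16)):
    t=P[(P[:,2]>lo)&(P[:,2]<hi)]; h=np.median(t[np.hypot(*(t[:,:2]-C).T)<rm],0); t=t[:,:2]-C; t=t[np.hypot(*t.T)<rm]
    print(lo,len(t),h,[(a,round(float(np.percentile(t@[np.cos(np.radians(a)),np.sin(np.radians(a))],99.3)),1)) for a in range(-180,180,10)])
E
```

```text
17.0 [552.71, 22.29, 186.64] [-3.141, 0.0, -2.794] F [0.4, -0.5, 0.0] M [0.092, -0.091, -0.021] j6 -1.945 eff [-0.052, 0.0569, -2.1438] gap 56.6 0.0
171.5 1087 [544.05598768  16.30312835 174.00762285] [(-180, 17.5), (-170, 18.1), (-160, 18.6), (-150, 18.6), (-140, 18.3), (-130, 17.7), (-120, 18.2), (-110, 18.9), (-100, 19.3), (-90, 19.1), (-80, 18.6), (-70, 18.1), (-60, 18.7), (-50, 19.5), (-40, 19.9), (-30, 19.7), (-20, 19.0), (-10, 17.6), (0, 15.7), (10, 13.4), (20, 11.3), (30, 12.4), (40, 14.5), (50, 16.4), (60, 17.5), (70, 18.4), (80, 18.8), (90, 18.6), (100, 17.9), (110, 17.1), (120, 17.5), (130, 18.1), (140, 18.4), (150, 18.4), (160, 17.7), (170, 17.0)]
197 1449 [551.59217508  21.23486426 202.7347121 ] [(-180, 12.4), (-170, 12.4), (-160, 12.1), (-150, 11.7), (-140, 11.8), (-130, 12.4), (-120, 12.7), (-110, 12.7), (-100, 12.6), (-90, 12.2), (-80, 12.5), (-70, 13.1), (-60, 13.3), (-50, 13.6), (-40, 13.3), (-30, 12.6), (-20, 12.4), (-10, 12.5), (0, 12.7), (10, 12.4), (20, 12.4), (30, 12.1), (40, 12.0), (50, 12.0), (60, 11.9), (70, 11.7), (80, 11.6), (90, 11.3), (100, 11.3), (110, 11.7), (120, 11.9), (130, 11.9), (140, 11.7), (150, 11.2), (160, 11.5), (170, 11.9)]
```

The nut is still at 110° with slack, and the head dropped 2.4 mm as expected. Now I grip the nut.

{"fn": "arm_command", "kwargs": {"plan": [[0.2,0,0,0.023,0],[0.2,0,0,0,0],[-1,0,0,0,0],[-1,0,0,0,0],[-1,0,0,0,0],[-1,0,0,0,0]], "newtons": 8}}

```text
clock: 17.8
eef_pos: [552.8, 22.7, 164.3]
eef_rot: [3.141, 0.001, -2.792]
wrist_force: [-1.7, 4.1, 5.2]
finger_gap: 36.2
finger_force: 7.9
```

```bash
python3 s.py
```

```text
17.8 [552.81, 22.67, 164.33] [3.141, 0.001, -2.792] F [-1.7, 4.1, 5.2] M [0.993, 0.163, 0.032] j6 -1.946 eff [-1.1692, -0.3124, 0.0332] gap 36.17 7.9
```

{"fn": "arm_command", "kwargs": {"plan": [[-1,0,0.0003,0,0],[-1,0,0,0.0001,0.05],[-1,0,0,0,0.05],[-1,0,0,0.0001,0.05],[-1,0,0,0,0.05]], "newtons": 25}}

```text
clock: 18.42
eef_pos: [552.9, 22.5, 164.1]
eef_rot: [-3.141, 0.001, -2.994]
wrist_force: [-0.4, 1.7, 5.0]
finger_gap: 35.5
finger_force: 24.8
```

```bash
python3 s.py
```

```text
18.425 [552.85, 22.5, 164.14] [-3.141, 0.001, -2.994] F [-0.4, 1.7, 5.0] M [0.398, -0.102, 0.001] j6 -1.744 eff [-0.44, -0.04, -0.7857] gap 35.53 24.8
```

{"fn": "arm_command", "kwargs": {"plan": [[-1,0,0,0.0001,0.05],[-1,0,0,0,0.05],[-1,0,0,0.0001,0.05],[-1,0,0,0,0.05]]}}

```text
clock: 18.92
eef_pos: [552.8, 22.3, 163.9]
eef_rot: [-3.141, 0.001, 3.089]
wrist_force: [-0.6, 0.6, 4.8]
finger_gap: 36.1
finger_force: 24.8
```

```bash
python3 s.py
```

```text
18.925 [552.84, 22.35, 163.92] [-3.141, 0.001, 3.089] F [-0.6, 0.6, 4.8] M [0.112, -0.058, 0.073] j6 -1.544 eff [-0.0781, -0.0195, -0.7838] gap 36.06 24.8
```

{"fn": "arm_command", "kwargs": {"plan": [[-1,0,0,0.0001,0.05],[-1,0,0,0,0.05],[-1,0,0,0.0001,0.05],[-1,0,0,0,0.05]]}}

```text
clock: 19.42
eef_pos: [552.8, 22.1, 163.8]
eef_rot: [-3.141, 0.002, 2.889]
wrist_force: [-1.2, -1.3, 5.9]
finger_gap: 36.3
finger_force: 24.9
```

```bash
python3 s.py
```

```text
19.425 [552.85, 22.14, 163.77] [-3.141, 0.002, 2.889] F [-1.2, -1.3, 5.9] M [-0.197, 0.021, 0.123] j6 -1.344 eff [0.2968, -0.1228, -0.7561] gap 36.27 24.9
```

Washer contact has begun at about j6 −1.45. I continue slowly.

{"fn": "arm_command", "kwargs": {"plan": [[-1,0,0,0.0001,0.05],[-1,0,0,0,0.05],[-1,0,0,0.0001,0.05],[-1,0,0,0,0.05]]}}

```text
clock: 19.92
eef_pos: [552.8, 22.0, 163.6]
eef_rot: [-3.141, 0.002, 2.689]
wrist_force: [-1.8, -1.9, 6.5]
finger_gap: 36.0
finger_force: 24.9
```

```bash
python3 s.py
```

```text
19.925 [552.78, 21.96, 163.64] [-3.141, 0.002, 2.689] F [-1.8, -1.9, 6.5] M [-0.436, 0.153, 0.077] j6 -1.144 eff [0.6653, -0.339, -0.7086] gap 36.04 24.9
```

{"fn": "arm_command", "kwargs": {"plan": [[-1,0,0,0.0001,0.05],[-1,0,0,0,0.05],[-1,0,0,0.0001,0.05],[-1,0,0,0,0.05]]}}

```text
clock: 20.42
eef_pos: [552.7, 21.8, 163.5]
eef_rot: [-3.141, 0.002, 2.489]
wrist_force: [-3.0, -3.3, 7.3]
finger_gap: 35.9
finger_force: 24.9
```

```bash
python3 s.py
```

```text
20.425 [552.7, 21.77, 163.5] [-3.141, 0.002, 2.489] F [-3.0, -3.3, 7.3] M [-0.69, 0.445, 0.155] j6 -0.944 eff [1.0114, -0.6578, -0.6439] gap 35.9 24.9
```

{"fn": "arm_command", "kwargs": {"plan": [[-1,0,0,0.0001,0.05],[-1,0,0,0,0.05],[-1,0,0,0.0001,0.05],[-1,0,0,0,0.05],[-1,0,0,0,0.05],[-1,0,0,0.0001,0.05],[-1,0,0,0,0.05]]}}

```text
clock: 21.3
eef_pos: [552.4, 21.5, 163.3]
eef_rot: [-3.141, 0.002, 2.139]
wrist_force: [-5.4, -5.7, 9.2]
finger_gap: 36.0
finger_force: 25.1
```

```bash
python3 s.py
```

```text
21.3 [552.45, 21.52, 163.27] [-3.141, 0.002, 2.139] F [-5.4, -5.7, 9.2] M [-1.048, 0.866, 0.363] j6 -0.594 eff [1.4961, -1.3617, -0.5344] gap 35.97 25.1
```

Nut torque is about 0.3 N m, 0.85 rad past contact: firmly tight. I release, rise clear and check the screw's angle.

{"fn": "arm_command", "kwargs": {"plan": [[-1,0,0,0,0],[0.2,0,0,0,0],[0.4,0,0,0,0],[0.4,0,0,-0.023,0],[0.4,0,0,0,-0.18],[0.4,0,0,0,-0.18],[0.4,0,0,0,-0.18],[0.4,0,0,0,-0.18],[0.4,0,0,0,-0.18],[0.4,0,0,0,-0.18],[0.4,0,0,0,-0.18],[0.4,0,0,0,-0.09],[0.4,0,0,0,0]]}}

```text
clock: 22.92
eef_pos: [552.5, 22.6, 185.2]
eef_rot: [3.142, -0.0, -2.793]
wrist_force: [0.1, 1.0, 0.3]
finger_gap: 65.9
finger_force: 0.0
```

```bash
python3 s.py; python3 - <<'E'
from h import *
c=cam("wrist"); np.savez("w5.npz",**c)
C=[552.3,22.1]
for f in ("w4","w5"):
  P=raw3(dict(np.load(f+".npz"))).reshape(-1,3)
  for lo,hi,rm in((171,177,22.5),(199,208,16)):
    t=P[(P[:,2]>lo)&(P[:,2]<hi)]; h=np.median(t[np.hypot(*(t[:,:2]-C).T)<rm],0); t=t[:,:2]-C; t=t[np.hypot(*t.T)<rm]
    print(f,lo,len(t),h,[(a,round(float(np.percentile(t@[np.cos(np.radians(a)),np.sin(np.radians(a))],99.3)),1)) for a in range(-180,180,10)])
cv2.imwrite("pics/w5.png",np.hstack([cv2.convertScaleAbs(rect(dict(np.load(f+".npz")),z,*C,half=30,n=390),alpha=1.5) for f,z in(("w4",202.7),("w5",202.7))]))
E
```

```text
22.925 [552.46, 22.58, 185.15] [3.142, -0.0, -2.793] F [0.1, 1.0, 0.3] M [0.103, -0.12, -0.013] j6 -1.945 eff [-0.0469, 0.0614, -1.0622] gap 65.87 0.0
w4 171 1098 [543.97804593  16.27745957 173.99546727] [(-180, 17.6), (-170, 18.3), (-160, 18.8), (-150, 18.8), (-140, 18.4), (-130, 17.7), (-120, 18.2), (-110, 18.9), (-100, 19.3), (-90, 19.1), (-80, 18.6), (-70, 18.1), (-60, 18.7), (-50, 19.5), (-40, 19.9), (-30, 19.7), (-20, 19.0), (-10, 17.6), (0, 15.7), (10, 13.3), (20, 11.3), (30, 12.4), (40, 14.5), (50, 16.4), (60, 17.5), (70, 18.4), (80, 18.8), (90, 18.6), (100, 17.8), (110, 17.1), (120, 17.6), (130, 18.2), (140, 18.6), (150, 18.4), (160, 17.7), (170, 17.1)]
w4 199 1399 [551.90262738  21.33657576 202.76141433] [(-180, 12.0), (-170, 12.2), (-160, 12.0), (-150, 11.5), (-140, 11.6), (-130, 12.2), (-120, 12.7), (-110, 12.7), (-100, 12.6), (-90, 12.2), (-80, 12.4), (-70, 13.1), (-60, 13.3), (-50, 13.6), (-40, 13.3), (-30, 12.6), (-20, 12.4), (-10, 12.5), (0, 12.7), (10, 12.4), (20, 12.4), (30, 12.1), (40, 12.1), (50, 12.0), (60, 11.9), (70, 11.7), (80, 11.6), (90, 11.3), (100, 11.2), 
[... 429 characters left out ...]
.1), (40, 12.3), (50, 14.1), (60, 15.7), (70, 16.8), (80, 17.1), (90, 17.4), (100, 17.5), (110, 18.2), (120, 18.5), (130, 18.3), (140, 17.7), (150, 17.0), (160, 17.0), (170, 17.8)]
w5 199 1437 [551.85771252  21.34540851 202.7580936 ] [(-180, 12.3), (-170, 12.2), (-160, 11.9), (-150, 11.5), (-140, 11.9), (-130, 12.4), (-120, 12.8), (-110, 12.7), (-100, 12.5), (-90, 12.2), (-80, 12.4), (-70, 12.7), (-60, 13.1), (-50, 13.1), (-40, 12.9), (-30, 12.5), (-20, 12.5), (-10, 12.9), (0, 12.8), (10, 12.8), (20, 12.4), (30, 12.1), (40, 12.1), (50, 12.2), (60, 12.3), (70, 12.1), (80, 11.7), (90, 11.4), (100, 11.3), (110, 11.4), (120, 11.7), (130, 11.7), (140, 11.4), (150, 11.1), (160, 11.4), (170, 11.9)]
```

View pics/w5.png

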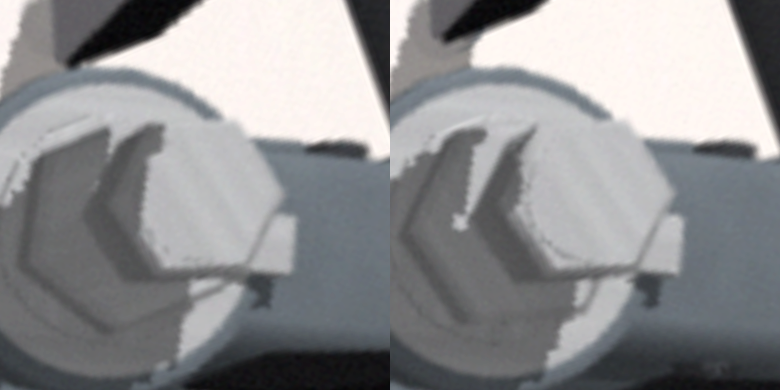

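Before and after (right corner at about (283,190) and (672,190)), the screw head has not turned, and the nut has turned clockwise and dropped 1.1 mm. I withdraw and hand in.

{"fn": "arm_command", "kwargs": {"plan": [[1,0,0,-0.03,0],[1,0,0,-0.03,0],[1,0,0,-0.03,0],[1,0,0,0,0],[1,0,0,0,0]]}}

```text
clock: 23.6
eef_pos: [552.2, 22.6, 274.3]
eef_rot: [3.141, -0.001, -2.793]
wrist_force: [-0.1, -0.2, -0.2]
finger_gap: 94.1
finger_force: 0.0
```

```bash
python3 -c "
from h import *
print(ticket.sign_off())"
```

```text
the job is handed in; nothing more can be done
None
```

The job is handed in (no verdict was returned): lock nut slackened, screw wound down to an estimated 9–13 N on the vial's cap, and lock nut retightened to about 0.3 N m, in 23.6 s of the 72 s allowed.

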